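# Trip the copy stand's pawl and let the glass platen down on the print box

### The job

The glass pressing plate of the copy stand is held up by a ratchet pawl on its toothed column. Take the wooden-handled steel rod by its handle, flick its tip up under the pawl's tail to free it, without forcing it or jacking the plate up, and with the rod under the tail let the plate down gently until it rests on the print box. Then lay the rod back down flat on the table, clear of the stand; keep the hand off the stand and leave everything else where it is.

Things in the scene. Friction and masses are not known exactly. Their poses are not given: they have to be found in the camera images.
- rod_center (a point): Release rod, loose, on the table: wooden handle block 80 long x 22 wide x 30 high; a round steel rod 8 in diameter sticks 83 out of the middle of its front end. The point is the centre of the handle (15 above the table); x along the rod to its tip (at x = +123), z up. 110 g. Grip it across the 22 mm; loaded at the tip it tries to turn in the grip, so grip firmly (60 N or more).
- stand: Copy stand, fixed: grey base board 220 (x) x 360 (y) x 18 high; origin under its centre, z up. At x = 0, y = -50 an upright 30 x 30 aluminium column, about 290 high, in a black foot collar; steel rack of 10 mm teeth on its -y face. A grey carriage rides on it, with a glass platen 150 (x) x 130 (y) x 12 over the +y half of the base; its underside starts 63 below the tail's underside.
- under_tail (a point): Point on the table straight below the pawl's tail, 60 out from its pin (x = 0, y = -142 of the stand); axes as the stand. The flat tail, 16 wide (x) and 8 thick, runs level from the pin to y = -157. The column is clamped at a height NOT measured: the tail's underside starts anywhere from 141 to 181 above the table: feel for it from below, or look. Free space under and beyond it.
- under_pin (a point): Point on the table straight below the pin of the steel pawl (x = 0, y = -82 of the stand; pin along x). Lifting the tail end swings the nose out of the rack: at 60 from the pin it takes about 2 to 4 N, the nose comes clear after 11 to 15 mm of lift, and the pawl meets its stop after about 21 mm; more lift raises the load. A weak spring (1 to 1.5 N there) swings it back when let go and it catches the next tooth.
- carriage (a joint): Travel of carriage, platen and pawl, m, counted DOWN: 0 at the start, negative if raised. Freeing the nose raises it 1 to 3 mm; then it sinks some mm until the pawl meets its stop, and the load (0.5 to 0.75 kg, plus or minus 1 N of rubbing) hangs on what lifts the tail and follows it down, at most about 0.15 m/s. The platen meets the print box after 30 to 70 mm: the higher the column, the farther.
- album: Print box, loose, lying on the base board under the platen: grey box of prints 110 x 100 x 30 high, 0.6 kg; origin at the centre of its underside.
- lens: Bystander: black camera lens standing on the table, 74 in diameter, 72 high; origin at the centre of its foot.
- flash: Bystander: black flash unit standing on the table, about 70 x 70 x 130 high; origin at the centre of its foot.
- meter: Bystander: grey light meter lying on the table, 110 x 55 x 28 high; origin at the centre of its underside.
Not all that is in view belongs to the job. What is shaped like the part that bears rod_center but pink or purple is not meant.

How it is judged (in metres and radians):
On the way, in this order (a step that is already met when the one before it is completed fails the run):
1. the pawl is levered clear of the rack with the rod: the load has come off its tooth and hangs on the rod (value of joint carriage above 0.004 m and contact force between rod and carriage above 1 N), for 0.1 s.
2. the platen rests on the print box (value of joint carriage above 0.025 m and contact force between carriage and album above 1 N), for 0.2 s.
At the end, for the whole second after the job is handed in: The platen rests on the print box with its weight (over 1 N), lowered more than 25 mm; the rod is off the pawl and lies at rest flat on the table (handle centre below 22 mm), not touching the stand (all of step 2 and contact force between rod and carriage below 0.2 N and height (world z) of rod_center below 0.022 m and contact force between rod and stand below 0.2 N and linear speed of rod below 0.03 m/s and linear speed of carriage below 0.02 m/s).
It fails at once if the pawl is forced with the rod (over 15 N) or the platen jacked up more than 6 mm (contact force between rod and carriage above 15 N or value of joint carriage below -0.006 m).
It fails at once if the platen lands hard on the print box (faster than 80 mm/s) (velocity of joint carriage above 0.08 m/s and contact force between carriage and album above 0.5 N).
It fails at once if the hand or arm touches the pawl, carriage or stand (over 2 N) (contact force between any of the fingers, the arm and carriage above 2 N or contact force between any of the fingers, the arm and stand above 2 N).
It fails at once if the rod is dropped or thrown (linear speed of rod above 0.6 m/s and contact force between the fingers and rod below 0.1 N).
It fails at once if the print box is shifted more than 15 mm or a bystander more than 20 mm (distance of album from where it was at the start of the episode above 0.015 m or distance of any of lens, flash, meter from where it was at the start of the episode above 0.02 m).
It also fails if it takes over 67 s, if anything falls off the work surface, if the arm or the gripper's body presses on something with over 40 N, if the wrist force passes 120 N, or if a joint passes its speed limit or range.

### The arm

A 6-joint arm with a two-finger parallel gripper is mounted at the origin on the work surface. World frame = base frame: x ahead of the robot, y to its left, z up, the work surface at z = 0. Lengths are in mm, angles in rad, forces in N, time in s.
With the tool pointing down it reaches from about 350 to 775 mm from the base axis. Payload 7.3 kg.
Tool frame: the origin (TCP) lies at the very end of the fingers, on their centre line; the grasp point (between the pads) lies 19 mm behind it; z points along the fingers, y is the line along which they close (so a half turn about z gives the same grasp; the last joint's range is limited). The gripper opens to 92 mm and grips with 3 to 60 N. Pads are 19 mm wide; open, the fingers measure 130 mm over their backs; the gripper's body (75 mm by 190 mm) begins 47 mm behind the grasp point.
Start: joints at [-1.349, 0.342, 1.524, -0, 1.275, -0.146], TCP at [188.794, -489.9, 226.741] pointing down, gripper open.
Joint ranges: [-2.53, 2.53], [-0.77, 2.02], [0.04, 2.7], [-1, 4.14], [0.28, 2.66], [-3.11, 3.11]. Speed limits (rad/s): [2.57, 2.57, 3.14, 3.14, 3.14, 3.14].

### API

Orientations are given as [roll, pitch, yaw] about the fixed x, y, z axes, in that order (R = Rz(yaw) Ry(pitch) Rx(roll)).
In Python, from plant import * gives the robot as it stands.
- The arm moves only by the tool arm_command, never from a script. Its arguments are lists of equal length, an entry for each row: "gripper": the finger opening in mm, from 0 to 91.8; "dp": the shift along the tool's x, y, z in units of 25 mm (1.0 is 25 mm), a list of three; "twist": the turn about the tool's z in units of 5 degrees (1.0 is 5 degrees). A call has exactly 5 rows; each row shifts and turns the commanded pose from where the row before left it, along the tool's axes as they then stand; what a row does not reach is not made up. A row lasts 1/8 s, in which the tool goes at most 62.5 mm and 10.7 degrees, less where a joint would pass 70% of its speed; a pose out of reach is approached as far as the arm can. A call is refused whole if a number of a shift passes 1 or a number of a turn 1, either way. A call with a gripper value outside its range is refused whole. The fingers move at their own pace and stop on an object; the grip force is fixed at half the most. Time passes only in rows, so rows that do not move let the fingers close, or fill a call up. It gives the time, the measured TCP pose, the force, the opening and the grip force at its end, in the units of the state.
- get_obs(): the state, without advancing time (a new reading comes with each control period).
- capture(name): name is "scene" or "top" or "wrist"; returns the picture (400x640x3 uint8, red, green, blue); there is no depth.
- get_calibration(name): a dict with "mtx" (3x3 intrinsics, pixels), "position" and "attitude" of the camera in the world; the wrist camera has in their place "mount" (4x4, takes a point from camera to tool coordinates, whose origin is the TCP and whose axes are the flange's). Camera axes: x right, y down, z forward; pixel columns grow to the right and rows downward; lengths in mm; the calibration is good to about 2 mm. A picture is of the moment at which its call begins: read the wrist's pose just before it. get_calibration takes no time and is no camera call.
- close_job(): hands the job in; it is judged then, once.
The state is a dict: "time": time; "joint_positions": joint angles; "dq": joint speeds; "tau": joint torques, N m; "tool_pos": TCP position; "tcp_rot": TCP orientation; "contact_force": force on the tool from outside, world axes, zero at the start; "moment": the same for the moment, N m; "grip_width": finger opening in mm; "finger_force": force on a finger pad.
Only numpy, scipy, OpenCV 4.12 (cv2) and the standard library are available. Lean on these libraries where they do the work, as an engineer would, in place of code of your own. Each camera call takes 0.05 s, during which the arm holds its last target. There are 200 camera calls.

## Working session

There is one attempt and no reset: what is moved stays moved. The work goes in short steps, Python scripts to look and compute and a tool call to move; the robot and the scene stay as the last step left them, time stands still between calls to the robot, and variables do not carry over. Pictures are saved under pics/ and viewed, at most 12 in all, crops included, and the job is handed in when it is done.

Besides the shell and the picture viewer there is one more tool, called after ">>>" as name(argument=value, ...), one argument or row to a line, values as JSON. arm_command: Moves the arm, as the interface text tells. Its arguments: {"type":"object","properties":{"gripper":{"type":"array"},"dp":{"type":"array"},"twist":{"type":"array"}},"required":["gripper","dp","twist"]}

```bash
mkdir -p pics; ls; python3 - <<'E'
from plant import *
import cv2
print(get_obs())
for n in ("scene","top"):
    im=capture(n); cv2.imwrite(f"pics/{n}0.png",im[:,:,::-1]); print(n,get_calibration(n))
print(get_calibration("wrist"))
E
```

```text
pics
{'time': 0.0, 'joint_positions': array([-1.34897761e+00,  3.42716360e-01,  1.52500859e+00,  4.07440650e-06,
        1.27537403e+00, -1.46027471e-01]), 'dq': array([-8.65776511e-04, -1.98872489e-03, -3.49620073e-04,  2.09032160e-04,
       -5.28093572e-04,  4.25635767e-05]), 'tau': array([-2.10969010e-04, -4.31245708e+01, -2.44217259e+01,  7.17471843e-02,
        5.61016321e-02, -1.38924315e-04]), 'tool_pos': array([ 188.71391947, -489.48618492,  226.05119774]), 'tcp_rot': array([-3.14010293e+00, -2.23038683e-04,  3.67844832e-01]), 'contact_force': array([0.24768836, 0.78637753, 0.07913922]), 'moment': array([-0.00327544,  0.00738383, -0.01561578]), 'finger_force': 0.0, 'grip_width': 91.7439568856261}
scene {'mtx': array([[378.3110084 ,   0.        , 319.8795848 ],
       [  0.        , 378.3110084 , 202.53579385],
       [  0.        ,   0.        ,   1.        ]]), 'position': array([1089.54128631,  200.84803152,  884.59342981]), 'attitude': array([-2.48428662, -0.0063061 ,  2.03337083])}
top {'mtx': array([[508.70268517,   0.        , 312.81909994],
       [  0.        , 508.70268517, 202.07909712],
       [  0.        ,   0.        ,   1.        ]]), 'position': array([ 225.13922366,  -56.31676658, 1578.70763558]), 'attitude': array([-2.98392428, -0.02169787, -1.57439156])}
{'mtx': array([[354.15451199,   0.        , 319.58893613],
       [  0.        , 354.15451199, 201.22137679],
       [  0.        ,   0.        ,   1.        ]]), 'mount': array([[ 6.05091147e-04, -9.64168162e-01, -2.65291140e-01,
         7.20945634e+01],
       [ 9.99999750e-01,  4.86478404e-04,  5.12810218e-04,
         7.17369686e-01],
       [-3.65376875e-04, -2.65291384e-01,  9.64168216e-01,
        -1.57588662e+02],
       [ 0.00000000e+00,  0.00000000e+00,  0.00000000e+00,
         1.00000000e+00]])}
```

View pics/scene0.png

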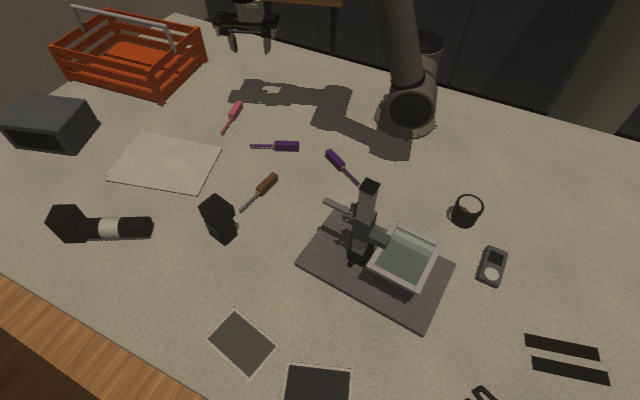

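View pics/top0.png

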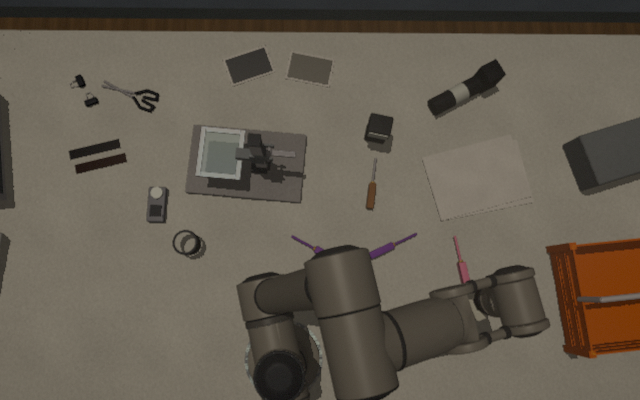

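The scene picture shows the rod candidates: brown at scene (265,185) and top (371,196), purple at scene (288,146) and (337,160), pink at scene (235,110). Brown is the wooden one and fits the description. The stand is at scene (375,250) and top (250,165), with its tail pointing toward −y at top (285,154). I'll confirm in one crop.

```bash
cat > h.py <<'E'
import numpy as np, cv2
from scipy.spatial.transform import Rotation as R
from plant import *
def rot(e): return R.from_euler('xyz',e).as_matrix()
def cam(n,obs=None):
    c=get_calibration(n)
    if n=='wrist':
        T=np.eye(4);T[:3,:3]=rot(obs['tcp_rot']);T[:3,3]=obs['tool_pos'];T=T@c['mount'];return c['mtx'],T[:3,:3],T[:3,3]
    return c['mtx'],rot(c['attitude']),np.array(c['position'])
def ray(C,uv):
    K,r,p=C;d=r@np.linalg.inv(K)@np.array([*uv,1.]);return p,d/np.linalg.norm(d)
def onz(C,uv,z):
    p,d=ray(C,uv);return p+d*(z-p[2])/d[2]
def tri(Ca,a,Cb,b):
    p,d=ray(Ca,a);q,e=ray(Cb,b);s=np.linalg.lstsq(np.c_[d,-e],q-p,rcond=None)[0]
    x,y=p+d*s[0],q+e*s[1];return (x+y)/2,np.linalg.norm(x-y)
def proj(C,X):
    K,r,p=C;u=K@(r.T@(np.array(X,float)-p));return u[:2]/u[2]
E
python3 - <<'E'
from h import *
s=cv2.imread('pics/scene0.png');t=cv2.imread('pics/top0.png')
f=lambda im,x,y,w,h,W,H:cv2.resize(im[y:y+h,x:x+w],(W,H),interpolation=cv2.INTER_CUBIC)
a=f(s,290,170,100,100,400,400)      # scene stand x4
b=f(t,180,110,130,100,390,300) # top stand x3
c=f(s,230,165,60,50,240,200); d=f(t,350,150,40,65,160,200)
out=np.zeros((600,800,3),np.uint8);out[:400,:400]=a;out[:300,400:790]=b;out[400:600,:240]=c;out[400:600,240:400]=d
g=f(s,290,170,180,170,265,250);out[310:560,420:685]=g
cv2.imwrite('pics/crop1.png',out)
# brown rod mask
hsv=cv2.cvtColor(t,cv2.COLOR_BGR2HSV)
for n,im in(('top',t),('scene',s)):
    hsv=cv2.cvtColor(im,cv2.COLOR_BGR2HSV);m=cv2.inRange(hsv,(5,110,40),(18,255,200))
    k,l,st,ce=cv2.connectedComponentsWithStats(m)
    for i in range(1,k):
        if 20<st[i,4]<600:
            ys,xs=np.where(l==i);r=cv2.minAreaRect(np.c_[xs,ys].astype(np.float32));print(n,st[i],ce[i],r,onz(cam(n),ce[i],22))
E
```

```text
top [367 181   9  28 174] [370.9137931  194.92528736] ((370.9385070800781, 194.49232482910156), (6.697875499725342, 27.03957176208496), 7.125016689300537) [ 495.10319278 -272.02619393   22.        ]
scene [263   0  79   8 357] [311.43137255   2.15686275] ((302.0, 3.5), (7.0, 78.0), 90.0) [-593.37990384 -678.25743477   22.        ]
scene [221  25  14   2  23] [227.04347826  25.47826087] ((227.5, 25.5), (13.0, 1.0), -0.0) [-220.37410518 -912.6177953    22.        ]
scene [256 172  21  24 248] [266.45967742 183.83467742] ((266.5000305175781, 183.5), (9.899494171142578, 26.870054244995117), 45.0) [ 500.08831362 -265.55882362   22.        ]
```

View pics/crop1.png

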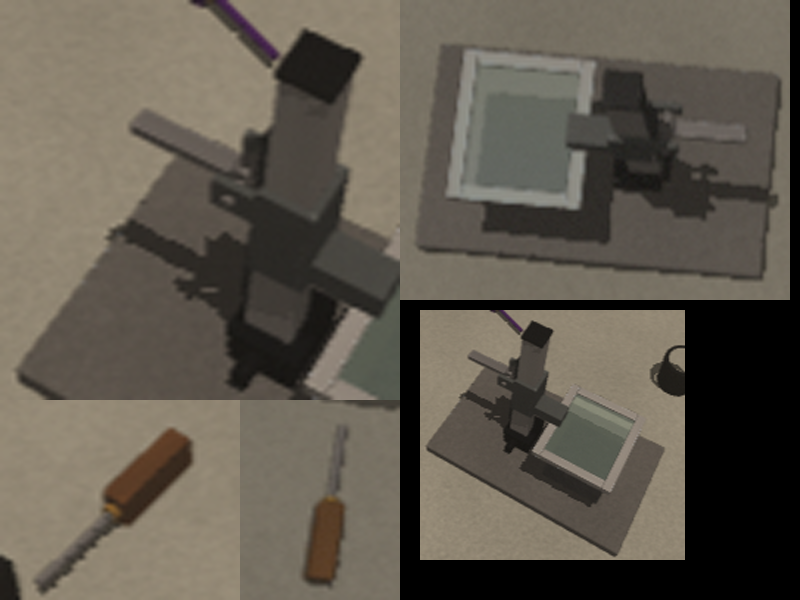

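The crop confirms the rod: a brown wooden handle, with the steel rod's tip at top about (375.5,159). The tail's end edge is at top (295,154) and scene (324.8,199.5).

```bash
python3 - <<'E'
from h import *
T,S=cam('top'),cam('scene')
tip=np.array([375.5,159.1]);neck=[372.75,181.8]
a,b=onz(T,tip,15),onz(T,neck,15);print('rod tip,neck top',a,b,np.linalg.norm(a-b))
a2,b2=onz(S,(230+42/4,165+183/4),15),onz(S,(230+113/4,165+110/4),15);print('scene',a2,b2,np.linalg.norm(a2-b2))
for p,q in((a,b),(a2,b2)):print(np.degrees(np.arctan2(*(p-q)[1::-1])))
print('tail end top',tri(T,(295,154),S,(324.75,199.5)))
c=[onz(T,(180+(u-400)/3,110+v/3),18) for u,v in((441,45),(779,73),(762,278),(418,248))]
for i in range(4):print(c[i],np.linalg.norm(c[i]-c[i-1]))
ctr=np.mean(c,0);d=(c[0]+c[3]-c[1]-c[2]);print('ctr',ctr,'yaw of +y',np.degrees(np.arctan2(d[1],d[0]))-90)
E
```

```text
rod tip,neck top [ 611.36306805 -290.03075815   15.        ] [ 538.15974265 -279.68297062   15.        ] 73.93107301160846
scene [ 614.92497804 -282.60043554   15.        ] [ 535.09545966 -273.3848038    15.        ] 80.35969060341452
-8.045840441664573
-6.585155669547055
tail end top (array([585.24008718, -35.31007449, 175.78094142]), np.float64(4.7838613245523325))
[720.45869038 285.51307851  18.        ] 218.27572733917032
[690.90694025 -71.27277203  18.        ] 358.0076103706702
[471.36622717 -53.32817592  18.        ] 220.2728608570876
[502.80468695 301.97600458  18.        ] 356.6923568484392
ctr [596.38413619 115.72203378  18.        ] yaw of +y -4.895411935801675
```

```bash
cat >> h.py <<'E'
def plan(target,yaw=None,step=1.0,start=None):
    o=get_obs();p=np.array(o['tool_pos'] if start is None else start[:3],float);y0=o['tcp_rot'][2] if start is None else start[3]
    yaw=y0 if yaw is None else yaw
    d=np.array(target,float)-p;dt=-np.degrees(yaw-y0)/5
    n=int(np.ceil(max(np.linalg.norm(d)/25/step,abs(dt)/step)));n=max(5,5*int(np.ceil(n/5)))
    y=y0;P=[]
    for i in range(n):
        c,s=np.cos(y),np.sin(y);v=d/n/25
        P.append([round(float(q),2) for q in(c*v[0]+s*v[1],s*v[0]-c*v[1],-v[2])]);y-=np.radians(5*dt/n)
    print('at',np.round(p,1),round(float(y0),3),'rows',n,'twist',round(dt/n,3))
    for i in range(0,n,5):print(P[i:i+5])
E
python3 -c "
from h import *
plan((508,-272,170),-0.128)"
```

```text
at [ 188.7 -489.5  226.1] 0.368 rows 20 twist 0.284
[[0.75, -0.18, 0.11], [0.75, -0.19, 0.11], [0.74, -0.21, 0.11], [0.74, -0.23, 0.11], [0.73, -0.25, 0.11]]
[[0.72, -0.27, 0.11], [0.72, -0.29, 0.11], [0.71, -0.3, 0.11], [0.7, -0.32, 0.11], [0.69, -0.34, 0.11]]
[[0.69, -0.36, 0.11], [0.68, -0.37, 0.11], [0.67, -0.39, 0.11], [0.66, -0.41, 0.11], [0.65, -0.42, 0.11]]
[[0.64, -0.44, 0.11], [0.63, -0.45, 0.11], [0.61, -0.47, 0.11], [0.6, -0.48, 0.11], [0.59, -0.5, 0.11]]
```

>>> arm_command(
  gripper=[91,91,91,91,91],
  dp=[
    [0.75,-0.18,0.11],
    [0.75,-0.19,0.11],
    [0.74,-0.21,0.11],
    [0.74,-0.23,0.11],
    [0.73,-0.25,0.11],
  ],
  twist=[0.28,0.28,0.28,0.28,0.28],
)

```text
time: 0.72
tool_pos: [269.0, -435.0, 212.5]
tcp_rot: [-3.141, 0.0, 0.245]
contact_force: [0.4, 0.1, -0.3]
grip_width: 91.1
finger_force: 0.0
```

>>> arm_command(
  gripper=[91,91,91,91,91],
  dp=[
    [0.72,-0.27,0.11],
    [0.72,-0.29,0.11],
    [0.71,-0.3,0.11],
    [0.7,-0.32,0.11],
    [0.69,-0.34,0.11],
  ],
  twist=[0.28,0.28,0.28,0.28,0.28],
)

```text
time: 1.35
tool_pos: [348.4, -380.4, 198.8]
tcp_rot: [-3.141, 0.0, 0.123]
contact_force: [-0.1, -1.0, 0.3]
grip_width: 90.9
finger_force: 0.0
```

>>> arm_command(
  gripper=[91,91,91,91,91],
  dp=[
    [0.69,-0.36,0.11],
    [0.68,-0.37,0.11],
    [0.67,-0.39,0.11],
    [0.66,-0.41,0.11],
    [0.65,-0.42,0.11],
  ],
  twist=[0.28,0.28,0.28,0.28,0.28],
)

```text
time: 1.98
tool_pos: [428.2, -325.6, 185.0]
tcp_rot: [-3.141, 0.001, 0.0]
contact_force: [0.1, 0.1, -0.2]
grip_width: 91.2
finger_force: 0.0
```

>>> arm_command(
  gripper=[91,91,91,91,91],
  dp=[
    [0.64,-0.44,0.11],
    [0.63,-0.45,0.11],
    [0.61,-0.47,0.11],
    [0.6,-0.48,0.11],
    [0.59,-0.5,0.11],
  ],
  twist=[0.28,0.28,0.28,0.28,0.28],
)

```text
time: 2.6
tool_pos: [507.7, -270.8, 171.2]
tcp_rot: [-3.141, 0.001, -0.122]
contact_force: [0.1, 0.7, 0.7]
grip_width: 91.1
finger_force: 0.0
```

```bash
python3 - <<'E'
from h import *
o=get_obs();print(o['time'],o['tool_pos'],o['tcp_rot'])
im=capture('wrist')[:,:,::-1].copy();cv2.imwrite('pics/w1.png',im)
hsv=cv2.cvtColor(im,cv2.COLOR_BGR2HSV);m=cv2.inRange(hsv,(5,110,30),(18,255,220))
k,l,st,ce=cv2.connectedComponentsWithStats(m);C=cam('wrist',o)
for i in range(1,k):
    if st[i,4]>200:
        ys,xs=np.where(l==i);r=cv2.minAreaRect(np.c_[xs,ys].astype(np.float32));print(st[i],ce[i],r)
        for q in cv2.boxPoints(r):print(onz(C,q,30),q)
E
```

```text
2.6 [ 507.72248944 -270.77047616  171.17305951] [-3.14123088e+00  8.53318392e-04 -1.21655409e-01]
[ 308  148   25   95 2083] [319.40518483 195.97263562] ((320.0, 195.0), (94.0, 24.0), 90.0)
[ 545.03809547 -265.86149403   30.        ] [308. 148.]
[ 542.60332217 -285.87617706   30.        ] [332. 148.]
[ 458.52126358 -276.44230125   30.        ] [332. 242.]
[ 461.14037847 -254.91409597   30.        ] [308. 242.]
[106 259  37  64 916] [120.58296943 290.22270742] ((123.64910888671875, 290.42706298828125), (33.59111404418945, 64.39246368408203), 4.899092197418213)
[403.83008059 -49.07895633  30.        ] [104.16531 321.07132]
[468.55556022 -72.95844206  30.        ] [109.664505 256.9141  ]
[ 462.07366412 -102.62371643   30.        ] [143.1329 259.7828]
[396.82986382 -80.32427699  30.        ] [137.63371 323.94003]
[497 259  37  65 990] [518.81919192 290.06969697] ((515.8575439453125, 290.6465759277344), (65.0092544555664, 33.394447326660156), 83.9909896850586)
[ 422.73523879 -423.60826494   30.        ] [495.84933 260.0685 ]
[ 422.57307308 -453.71645126   30.        ] [529.06024 256.5726 ]
[ 353.34280786 -462.63071208   30.        ] [535.8657  321.22464]
[ 353.30568428 -430.87169572   30.        ] [502.65485 324.72055]
[ 301  327  339   20 2680] [493.66902985 340.73768657] ((470.0, 336.5), (19.0, 338.0), 90.0)
[ 374.36878098 -236.74478068   30.        ] [301. 327.]
[ 334.77061193 -562.19895869   30.        ] [639. 327.]
[ 312.75587574 -564.727422     30.        ] [639. 346.]
[ 353.0154609  -233.84427891   30.        ] [301. 346.]
```

View pics/w1.png

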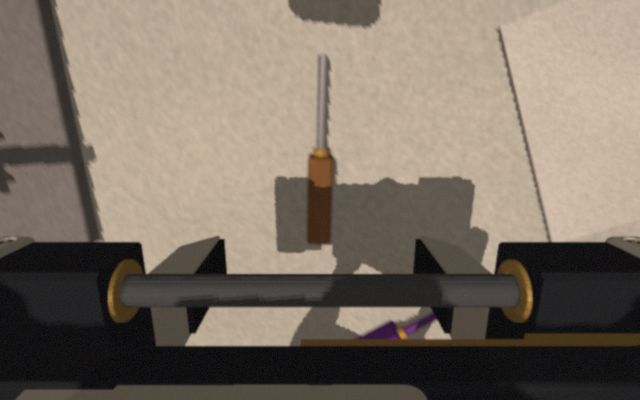

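The wrist view shows the rod straight ahead, with the handle at (320,195) and the tip at (323,55), yaw about −7.6°. I'll descend in front of the handle's middle, at handle x ≈ +25.

```bash
python3 -c "
from h import *
o=get_obs();C=cam('wrist',o);print(onz(C,(323,55),15),onz(C,(320,148),22),onz(C,(320,242),30))
plan((526,-274,4),-0.13)"
```

```text
[ 619.1072858  -285.73229523   15.        ] [ 544.46635444 -274.19425146   22.        ] [ 461.55565972 -264.14391886   30.        ]
at [ 509.2 -269.3  170.8] -0.122 rows 10 twist 0.01
[[0.07, 0.01, 0.67], [0.07, 0.01, 0.67], [0.07, 0.01, 0.67], [0.07, 0.01, 0.67], [0.07, 0.01, 0.67]]
[[0.07, 0.01, 0.67], [0.07, 0.01, 0.67], [0.07, 0.01, 0.67], [0.07, 0.01, 0.67], [0.07, 0.01, 0.67]]
```

>>> arm_command(
  gripper=[70,70,70,70,70],
  dp=[
    [0.07,0.01,0.67],
    [0.07,0.01,0.67],
    [0.07,0.01,0.67],
    [0.07,0.01,0.67],
    [0.07,0.01,0.67],
  ],
  twist=[0.02,0.02,0.02,0.02,0.02],
)

```text
time: 3.28
tool_pos: [515.8, -273.8, 86.7]
tcp_rot: [-3.142, 0.0, -0.13]
contact_force: [0.2, 0.7, -0.1]
grip_width: 70.0
finger_force: 0.0
```

>>> arm_command(
  gripper=[70,70,70,70,70],
  dp=[
    [0.07,0.01,0.67],
    [0.07,0.01,0.67],
    [0.07,0.01,0.67],
    [0.07,0.01,0.67],
    [0.07,0.01,0.6],
  ],
  twist=[0.02,0.02,0.02,0.02,0.02],
)

```text
time: 3.9
tool_pos: [524.5, -276.0, 4.8]
tcp_rot: [-3.142, 0.0, -0.138]
contact_force: [-0.1, 0.5, 0.7]
grip_width: 70.1
finger_force: 0.0
```

>>> arm_command(
  gripper=[40,25,10,10,10],
  dp=[
    [0,0,0],
    [0,0,0],
    [0,0,0],
    [0,0,0],
    [0,0,0],
  ],
  twist=[0,0,0,0,0],
)

```text
time: 4.53
tool_pos: [524.6, -276.1, 6.3]
tcp_rot: [3.141, -0.001, -0.138]
contact_force: [1.1, -0.0, 1.1]
grip_width: 24.6
finger_force: 0.3
```

>>> arm_command(
  gripper=[5,5,5,5,5],
  dp=[
    [0,0,0],
    [0,0,0],
    [0,0,0],
    [0,0,0],
    [0,0,-0.4],
  ],
  twist=[0,0,0,0,0],
)

```text
time: 5.15
tool_pos: [523.8, -275.7, 15.3]
tcp_rot: [-3.141, 0.002, -0.138]
contact_force: [-0.2, 0.0, -1.7]
grip_width: 21.9
finger_force: 30.0
```

```bash
python3 - <<'E'
from h import *
o=get_obs();print(o)
# pregrasp: grasp->contact 48 along rod yaw 40deg
yaw=np.radians(-4.9+45);C=np.array([584.2,-27.5]);g=C-48*np.array([np.cos(yaw),np.sin(yaw)]);print(yaw,g)
plan((524,-170,110),yaw)
E
```

```text
{'time': 5.15, 'joint_positions': array([-6.13814105e-01,  6.96641884e-01,  1.56530179e+00, -3.11184117e-04,
        8.81771630e-01,  1.09543681e+00]), 'dq': array([ 0.00043966, -0.12905268, -0.05487739, -0.00021993,  0.17032128,
        0.00088664]), 'tau': array([ 4.31429024e-02, -5.41328752e+01, -1.86231995e+01,  6.65569771e-02,
       -3.65312286e-01,  9.86204686e-04]), 'tool_pos': array([ 523.78707952, -275.69919946,   15.28153295]), 'tcp_rot': array([-3.14083438e+00,  1.99706461e-03, -1.38255729e-01]), 'contact_force': array([-0.1810247 ,  0.04468184, -1.70950543]), 'moment': array([0.05508574, 0.02255933, 0.0110673 ]), 'finger_force': 29.986120462417603, 'grip_width': 21.865718843519442}
0.6998770300497261 [547.48377276 -58.41793423]
at [ 523.8 -275.7   15.3] -0.138 rows 10 twist -0.96
[[-0.06, -0.42, -0.38], [-0.02, -0.42, -0.38], [0.01, -0.42, -0.38], [0.05, -0.42, -0.38], [0.08, -0.41, -0.38]]
[[0.12, -0.41, -0.38], [0.15, -0.39, -0.38], [0.18, -0.38, -0.38], [0.22, -0.36, -0.38], [0.24, -0.34, -0.38]]
```

```bash
python3 - <<'E'
from h import *
plan((502,-97,128),0.70)
E
```

```text
at [ 523.8 -275.7   15.3] -0.138 rows 10 twist -0.961
[[-0.18, -0.7, -0.45], [-0.13, -0.71, -0.45], [-0.07, -0.72, -0.45], [-0.01, -0.72, -0.45], [0.05, -0.72, -0.45]]
[[0.11, -0.71, -0.45], [0.17, -0.7, -0.45], [0.23, -0.68, -0.45], [0.29, -0.66, -0.45], [0.34, -0.63, -0.45]]
```

>>> arm_command(
  gripper=[5,5,5,5,5],
  dp=[
    [-0.18,-0.7,-0.45],
    [-0.13,-0.71,-0.45],
    [-0.07,-0.72,-0.45],
    [-0.01,-0.72,-0.45],
    [0.05,-0.72,-0.45],
  ],
  twist=[-0.96,-0.96,-0.96,-0.96,-0.96],
)

```text
time: 5.78
tool_pos: [513.1, -186.0, 72.8]
tcp_rot: [3.141, 0.0, 0.283]
contact_force: [0.8, -0.6, -0.8]
grip_width: 22.1
finger_force: 30.0
```

>>> arm_command(
  gripper=[5,5,5,5,5],
  dp=[
    [0.11,-0.71,-0.45],
    [0.17,-0.7,-0.45],
    [0.23,-0.68,-0.45],
    [0.29,-0.66,-0.45],
    [0.34,-0.63,-0.45],
  ],
  twist=[-0.96,-0.96,-0.96,-0.96,-0.96],
)

```text
time: 6.4
tool_pos: [502.1, -96.9, 129.1]
tcp_rot: [3.141, 0.0, 0.702]
contact_force: [-0.7, 0.1, -0.9]
grip_width: 21.9
finger_force: 30.0
```

```bash
python3 - <<'E'
from h import *
get_obs();capture('top') # settle 0.05
o=get_obs();print(o['time'],o['tool_pos'],o['tcp_rot'],o['contact_force'],o['moment'])
w=capture('wrist')[:,:,::-1];s=capture('scene')[:,:,::-1]
out=np.zeros((600,800,3),np.uint8);out[:400,:640]=w;out[300:600,400:800]=cv2.resize(s[150:250,280:413],(400,300))
cv2.imwrite('pics/w2.png',out);cv2.imwrite('pics/w2w.png',w)
for p in ((584.2,-27.5,168),(582.8,-40,176)):print(proj(cam('wrist',o),p))
E
```

```text
6.45 [502.3243763  -95.14631608 130.34668707] [ 3.14086946e+00 -1.23966430e-03  7.06324964e-01] [-0.35251051  2.5236972  -0.16318573] [ 0.08990401 -0.01375751  0.0337598 ]
[322.06470845 -14.852322  ]
[352.25876922  12.21753733]
```

View pics/w2.png

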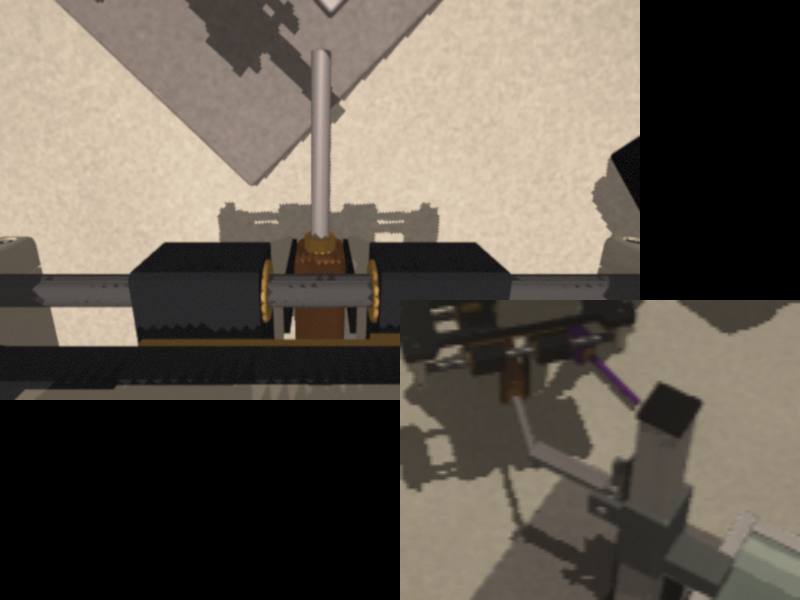

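The wrist view shows the rod pointing straight ahead, with its tip at (320,52). A bright corner at about (332,14) is probably the near corner of the tail's end. The scene crop shows the rod tip just before the tail's end. I'll check that corner's position.

```bash
python3 - <<'E'
from h import *
o=get_obs();C=cam('wrist',o)
print(proj(C,(574.8,-39.3,176)),proj(C,(590.8,-40.7,176)))
for z in(165,170,176,182):print(z,onz(C,(332,15),z))
yw=o['tcp_rot'][2];g=o['tool_pos'];print('tip exp',proj(C,g+np.array([98*np.cos(yw),98*np.sin(yw),10])),proj(C,g+np.array([98*np.cos(yw),98*np.sin(yw),0])))
im=cv2.imread('pics/w2w.png');cv2.imwrite('pics/c3.png',cv2.resize(im[0:60,270:410],None,fx=5,fy=5,interpolation=cv2.INTER_CUBIC))
E
```

```text
[324.35050609  28.6351387 ] [365.5194457  -16.03905631]
165 [580.97089774 -37.39904573 165.        ]
170 [580.02432839 -37.97761578 170.        ]
176 [578.88844517 -38.67189985 176.        ]
182 [577.75256194 -39.36618391 182.        ]
tip exp [317.07892469  32.67835605] [317.20439312  37.413739  ]
```

View pics/c3.png

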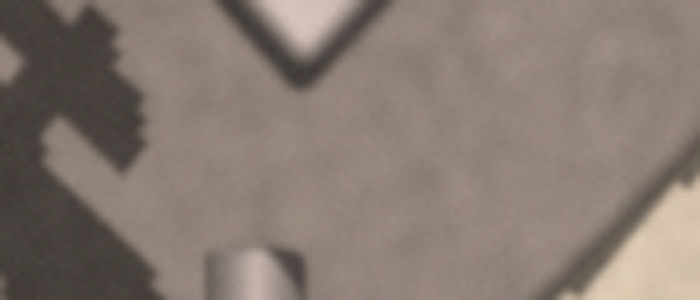

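```bash
python3 - <<'E'
from h import *
o=get_obs();C=cam('wrist',o);yw=o['tcp_rot'][2];g=o['tool_pos'];ax=np.array([np.cos(yw),np.sin(yw),0])
for z in(0,10,20):
  for s in (95,80):
    X=g+ax*s+[0,0,z];print(z,s,proj(C,X),354/((C[1].T@(X-C[2]))[2])*8)
  for v in (52,236):q=onz(C,(320,v),g[2]+z);print('  v',v,(q-g)@ax,(q-g)[:2]@[-ax[1],ax[0]])
E
```

```text
0 95 [317.21298391  45.33231438] 19.420967703313856
0 80 [317.25457014  83.66454399] 18.90566058371689
  v 52 92.44923574938349 -1.1498753214829682
  v 236 11.324976300753196 -1.223907558323187
10 95 [317.08885616  41.18526941] 20.79612124908554
10 80 [317.13682366  82.27234869] 20.2063631484877
  v 52 91.13582300706747 -1.1229214664557923
  v 236 15.158429244039862 -1.192256785481144
20 95 [316.94581049  36.40618606] 22.380857721727615
20 80 [317.00167832  80.67443499] 21.699264656326783
  v 52 89.82241026475147 -1.0959676114286165
  v 236 18.991882187326517 -1.160606012639112
```

```bash
python3 - <<'E'
from h import *
print(get_obs()['tool_pos'])
plan((556.5,-53,128),0.703,0.6,start=(502.1,-96.5,129,0.703))
E
```

```text
[502.56836437 -97.10862582 129.0397619 ]
at [502.1 -96.5 129. ] 0.703 rows 5 twist -0.0
[[0.56, 0.02, 0.01], [0.56, 0.02, 0.01], [0.56, 0.02, 0.01], [0.56, 0.02, 0.01], [0.56, 0.02, 0.01]]
```

>>> arm_command(
  gripper=[5,5,5,5,5],
  dp=[
    [0.56,0.02,0.01],
    [0.56,0.02,0.01],
    [0.56,0.02,0.01],
    [0.56,0.02,0.01],
    [0.56,0.02,0.01],
  ],
  twist=[0,0,0,0,0],
)

```text
time: 7.18
tool_pos: [558.3, -53.5, 127.0]
tcp_rot: [-3.141, 0.0, 0.699]
contact_force: [-0.9, -0.2, -1.0]
grip_width: 21.8
finger_force: 30.0
```

```bash
python3 - <<'E'
from h import *
s0=capture('scene')
o=get_obs();print(o['time'],o['tool_pos'],o['tcp_rot'],o['contact_force'],o['moment'])
w=capture('wrist')[:,:,::-1];s=capture('scene')[:,:,::-1]
out=np.zeros((600,800,3),np.uint8);out[:400,:640]=w;out[300:600,400:800]=cv2.resize(s[150:250,280:413],(400,300))
cv2.imwrite('pics/w3.png',out);cv2.imwrite('pics/w3w.png',w)
E
```

```text
7.225 [559.479089   -52.6169893  127.12291355] [ 3.14103844e+00 -1.21616046e-03  7.00071659e-01] [ 0.42388419  1.83147589 -0.61567495] [-0.04649845 -0.07355843  0.01944295]
```

View pics/w3.png

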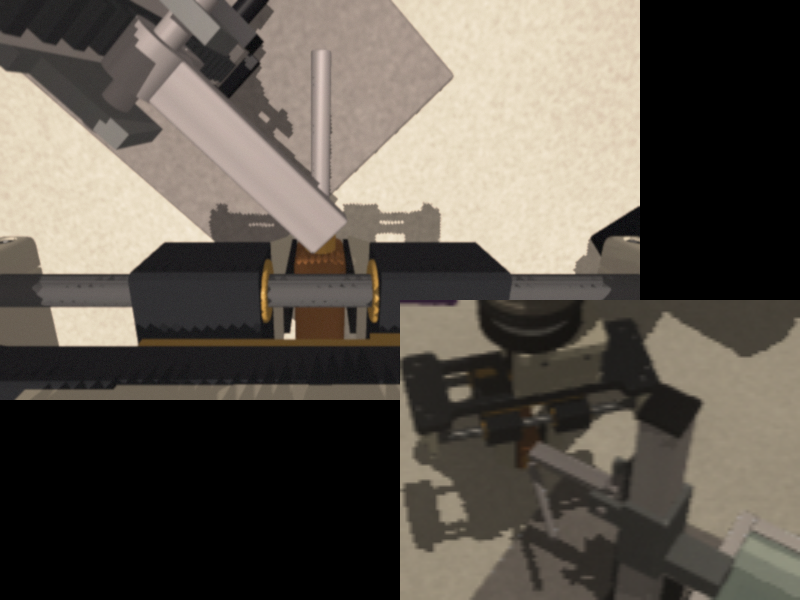

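The wrist view shows the tail above the rod, its end corners at (315,252) and (345,218). The tail crosses over the root of the rod. I'll turn those into positions.

```bash
python3 - <<'E'
from h import *
o=get_obs();C=cam('wrist',o);yw=o['tcp_rot'][2];g=np.array([558.8,-53,127.]);ax=np.array([np.cos(yw),np.sin(yw),0]);n=np.array([-ax[1],ax[0],0])
for z in(171,176,181):
  for uv in((315,250),(345,217),(155,97),(182,62)):
    q=onz(C,uv,z);print(z,uv,q[:2].round(1),'along',round((q-g)@ax,1),'left',round((q-g)@n,1))
E
```

```text
171 (315, 250) [575.1 -38.3] along 21.9 left 0.7
171 (345, 217) [590.8 -38.4] along 33.9 left -9.4
171 (155, 97) [582.3  31.9] along 72.6 left 49.7
171 (182, 62) [596.   31.2] along 82.7 left 40.4
176 (315, 250) [576.8 -37. ] along 24.1 left 0.6
176 (345, 217) [591.8 -37. ] along 35.5 left -9.1
176 (155, 97) [583.6  30.1] along 72.6 left 47.5
176 (182, 62) [596.8  29.5] along 82.2 left 38.6
181 (315, 250) [578.5 -35.7] along 26.2 left 0.6
181 (345, 217) [592.8 -35.7] along 37.2 left -8.7
181 (155, 97) [585.   28.3] along 72.5 left 45.3
181 (182, 62) [597.5  27.8] along 81.7 left 36.8
```

>>> arm_command(
  gripper=[5,5,5,5,5],
  dp=[
    [-0.02,-0.21,0],
    [0,0,-0.15],
    [0,0,-0.15],
    [0,0,-0.15],
    [0,0,-0.1],
  ],
  twist=[0,0,0,0,0],
)

```text
time: 7.95
tool_pos: [553.9, -50.6, 141.4]
tcp_rot: [3.141, -0.0, 0.699]
contact_force: [0.0, -0.3, -1.0]
grip_width: 22.0
finger_force: 30.0
```

>>> arm_command(
  gripper=[5,5,5,5,5],
  dp=[
    [0,0,-0.1],
    [0,0,-0.08],
    [0,0,-0.06],
    [0,0,0],
    [0,0,0],
  ],
  twist=[0,0,0,0,0],
)

```text
time: 8.57
tool_pos: [553.7, -50.5, 146.9]
tcp_rot: [-3.142, 0.0, 0.699]
contact_force: [-0.0, 0.4, -1.1]
grip_width: 22.2
finger_force: 30.0
```

>>> arm_command(
  gripper=[5,5,5,5,5],
  dp=[
    [0,0,-0.06],
    [0,0,-0.06],
    [0,0,-0.04],
    [0,0,0],
    [0,0,0],
  ],
  twist=[0,0,0,0,0],
)

```text
time: 9.2
tool_pos: [553.7, -50.5, 150.9]
tcp_rot: [3.142, 0.0, 0.699]
contact_force: [0.6, -0.1, -0.7]
grip_width: 21.9
finger_force: 30.0
```

>>> arm_command(
  gripper=[5,5,5,5,5],
  dp=[
    [0,0,-0.06],
    [0,0,-0.06],
    [0,0,-0.04],
    [0,0,0],
    [0,0,0],
  ],
  twist=[0,0,0,0,0],
)

```text
time: 9.82
tool_pos: [553.7, -50.5, 154.9]
tcp_rot: [-3.142, 0.0, 0.699]
contact_force: [-0.7, 0.2, -1.4]
grip_width: 22.0
finger_force: 30.0
```

>>> arm_command(
  gripper=[5,5,5,5,5],
  dp=[
    [0,0,-0.06],
    [0,0,-0.06],
    [0,0,-0.04],
    [0,0,0],
    [0,0,0],
  ],
  twist=[0,0,0,0,0],
)

```text
time: 10.45
tool_pos: [553.7, -50.5, 159.0]
tcp_rot: [3.142, 0.0, 0.699]
contact_force: [-0.2, 0.7, -1.5]
grip_width: 21.7
finger_force: 30.0
```

```bash
python3 - <<'E'
from h import *
o=get_obs();print(o['tool_pos'],o['contact_force'],o['moment'])
E
```

```text
[553.71184265 -50.47564345 158.95882529] [-0.19463787  0.71517734 -1.46357219] [-0.01177655 -0.00802746  0.01643455]
```

>>> arm_command(
  gripper=[5,5,5,5,5],
  dp=[
    [0,0,-0.06],
    [0,0,-0.06],
    [0,0,-0.04],
    [0,0,0],
    [0,0,0],
  ],
  twist=[0,0,0,0,0],
)

```text
time: 11.08
tool_pos: [553.6, -50.5, 162.9]
tcp_rot: [-3.141, 0.0, 0.699]
contact_force: [1.0, -1.0, -5.0]
grip_width: 21.9
finger_force: 30.0
```

```bash
python3 - <<'E'
from h import *
o=get_obs();print(o['tool_pos'],o['contact_force'],o['moment'])
w=capture('wrist')[:,:,::-1];s=capture('scene')[:,:,::-1]
out=np.zeros((600,800,3),np.uint8);out[:400,:640]=w;out[300:600,400:800]=cv2.resize(s[150:250,280:413],(400,300))
cv2.imwrite('pics/w4.png',out)
E
```

```text
[553.59529928 -50.51702571 162.86868075] [ 0.98519289 -0.99161574 -5.03314977] [-0.2267278   0.03018584 -0.01591655]
```

View pics/w4.png

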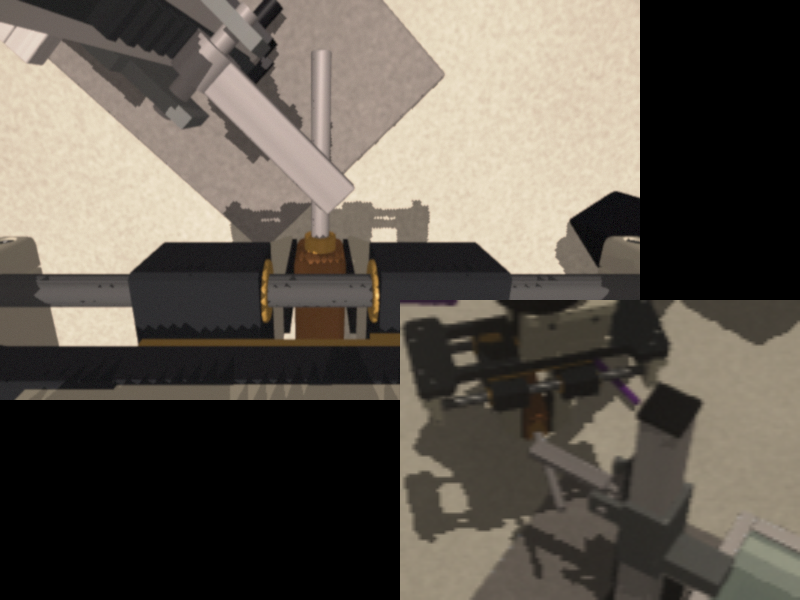

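The wrist view shows the rod under the tail near its end, with about 4 N of contact starting at TCP z ≈ 161. I'll lift slowly, easing inward slightly.

>>> arm_command(
  gripper=[5,5,5,5,5],
  dp=[
    [0.01,-0.06,-0.05],
    [0.01,-0.06,-0.05],
    [0,0,-0.06],
    [0,0,-0.06],
    [0,0,0],
  ],
  twist=[0,0,0,0,0],
)

```text
time: 11.8
tool_pos: [552.2, -47.8, 168.6]
tcp_rot: [3.141, -0.0, 0.7]
contact_force: [0.2, -1.4, -4.1]
grip_width: 21.7
finger_force: 30.0
```

>>> arm_command(
  gripper=[5,5,5,5,5],
  dp=[
    [0,0,-0.06],
    [0,0,-0.06],
    [0,0,-0.04],
    [0,0,0],
    [0,0,0],
  ],
  twist=[0,0,0,0,0],
)

```text
time: 12.42
tool_pos: [552.3, -47.9, 172.2]
tcp_rot: [3.141, 0.0, 0.699]
contact_force: [3.0, -0.9, -7.5]
grip_width: 21.4
finger_force: 30.0
```

>>> arm_command(
  gripper=[5,5,5,5,5],
  dp=[
    [0,0,-0.05],
    [0,0,-0.05],
    [0,0,0],
    [0,0,0],
    [0,0,0],
  ],
  twist=[0,0,0,0,0],
)

```text
time: 13.05
tool_pos: [552.2, -47.8, 175.0]
tcp_rot: [3.141, -0.0, 0.699]
contact_force: [3.9, -0.7, -7.6]
grip_width: 21.9
finger_force: 30.0
```

```bash
python3 - <<'E'
from h import *
o=get_obs();print(o['tool_pos'],o['contact_force'],o['moment'])
w=capture('wrist')[:,:,::-1];s=capture('scene')[:,:,::-1]
s0=cv2.imread('pics/scene0.png');cv2.imwrite('pics/s5.png',s)
g=lambda im:cv2.resize(im[180:300,320:450],(390,360),interpolation=cv2.INTER_CUBIC)
out=np.zeros((600,800,3),np.uint8);out[:360,:390]=g(s0);out[:360,400:790]=g(s);out[360:,:384]=cv2.resize(w,(384,240))
cv2.imwrite('pics/w5.png',out)
E
```

```text
[552.22388912 -47.83347262 174.9541221 ] [ 3.87322399 -0.66585481 -7.55335621] [-0.32678724 -0.46911959 -0.11254073]
```

View pics/w5.png

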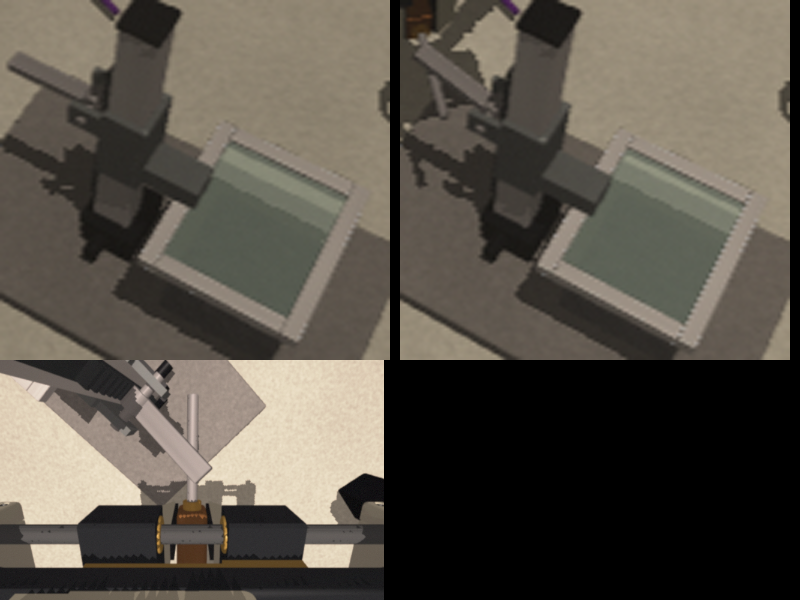

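The platen has sunk about 5 mm, the tail is tilted, and a steady load of about 6 N hangs on the rod. I'll let it down gently.

>>> arm_command(
  gripper=[5,5,5,5,5],
  dp=[
    [0,0,0.08],
    [0,0,0.12],
    [0,0,0.15],
    [0,0,0.15],
    [0,0,0.15],
  ],
  twist=[0,0,0,0,0],
)

```text
time: 13.78
tool_pos: [552.2, -47.9, 158.4]
tcp_rot: [3.142, 0.0, 0.699]
contact_force: [3.1, -0.5, -6.3]
grip_width: 21.5
finger_force: 30.0
```

>>> arm_command(
  gripper=[5,5,5,5,5],
  dp=[
    [0,0,0.15],
    [0,0,0.15],
    [0,0,0.15],
    [0,0,0.15],
    [0,0,0.15],
  ],
  twist=[0,0,0,0,0],
)

```text
time: 14.4
tool_pos: [552.2, -47.9, 139.7]
tcp_rot: [3.142, 0.0, 0.699]
contact_force: [2.8, -1.4, -7.3]
grip_width: 21.5
finger_force: 30.0
```

Still carrying the load; the carriage is down about 40 mm.

>>> arm_command(
  gripper=[5,5,5,5,5],
  dp=[
    [0,0,0.12],
    [0,0,0.12],
    [0,0,0.12],
    [0,0,0.12],
    [0,0,0.12],
  ],
  twist=[0,0,0,0,0],
)

```text
time: 15.02
tool_pos: [552.2, -47.9, 124.8]
tcp_rot: [3.141, 0.0, 0.699]
contact_force: [3.7, -2.0, -3.4]
grip_width: 22.0
finger_force: 30.0
```

>>> arm_command(
  gripper=[5,5,5,5,5],
  dp=[
    [0,0,0.12],
    [0,0,0.12],
    [0,0,0.12],
    [0,0,0.12],
    [0,0,0.12],
  ],
  twist=[0,0,0,0,0],
)

```text
time: 15.65
tool_pos: [552.2, -47.7, 109.9]
tcp_rot: [3.141, -0.0, 0.7]
contact_force: [0.5, 0.6, -1.1]
grip_width: 21.7
finger_force: 30.0
```

>>> arm_command(
  gripper=[5,5,5,5,5],
  dp=[
    [0,0,0.12],
    [0,0,0.16],
    [0,0,0.16],
    [0,0,0],
    [0,0,0],
  ],
  twist=[0,0,0,0,0],
)

```text
time: 16.27
tool_pos: [552.2, -47.9, 99.0]
tcp_rot: [3.141, -0.0, 0.699]
contact_force: [-0.5, 0.1, -0.9]
grip_width: 21.7
finger_force: 30.0
```

```bash
python3 - <<'E'
from h import *
o=get_obs();print(o['tool_pos'],o['contact_force'],o['moment'])
w=capture('wrist')[:,:,::-1];s=capture('scene')[:,:,::-1]
s0=cv2.imread('pics/scene0.png')
g=lambda im:cv2.resize(im[180:300,320:450],(390,360),interpolation=cv2.INTER_CUBIC)
out=np.zeros((600,800,3),np.uint8);out[:360,:390]=g(s0);out[:360,400:790]=g(s);out[360:,:384]=cv2.resize(w,(384,240))
cv2.imwrite('pics/w6.png',out)
E
```

```text
[552.24804795 -47.87863542  99.01638386] [-0.53116282  0.07634186 -0.90048233] [-0.00385364 -0.03644837 -0.04008638]
```

View pics/w6.png

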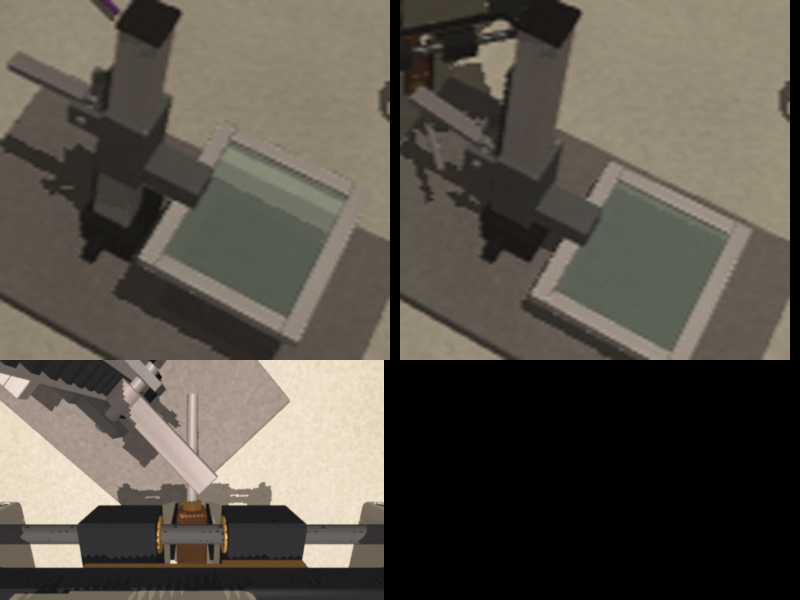

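The platen has come down onto the box and the rod is off the tail, which has sprung back most of the way. Now I'll retreat along the rod axis and take the rod back to its original spot.

>>> arm_command(
  gripper=[5,5,5,5,5],
  dp=[
    [-0.5,0,0],
    [-0.8,0,0],
    [-0.9,0,0],
    [-0.9,0,0],
    [-0.8,0,0],
  ],
  twist=[0,0,0,0,0],
)

```text
time: 17.0
tool_pos: [476.4, -111.5, 99.1]
tcp_rot: [3.141, 0.0, 0.699]
contact_force: [0.5, -0.0, -0.5]
grip_width: 21.8
finger_force: 30.0
```

```bash
python3 - <<'E'
from h import *
plan((524,-275,20),-0.138)
E
```

```text
at [ 476.4 -111.5   99.1] 0.699 rows 10 twist 0.959
[[-0.28, 0.62, 0.32], [-0.22, 0.64, 0.32], [-0.17, 0.66, 0.32], [-0.11, 0.67, 0.32], [-0.06, 0.68, 0.32]]
[[0.0, 0.68, 0.32], [0.06, 0.68, 0.32], [0.12, 0.67, 0.32], [0.17, 0.66, 0.32], [0.23, 0.64, 0.32]]
```

>>> arm_command(
  gripper=[5,5,5,5,5],
  dp=[
    [-0.28,0.62,0.32],
    [-0.22,0.64,0.32],
    [-0.17,0.66,0.32],
    [-0.11,0.67,0.32],
    [-0.06,0.68,0.32],
  ],
  twist=[0.96,0.96,0.96,0.96,0.96],
)

```text
time: 17.62
tool_pos: [500.7, -193.3, 58.8]
tcp_rot: [3.141, 0.0, 0.278]
contact_force: [0.5, 0.4, -1.6]
grip_width: 21.8
finger_force: 30.0
```

>>> arm_command(
  gripper=[5,5,5,5,5],
  dp=[
    [0.0,0.68,0.32],
    [0.06,0.68,0.32],
    [0.12,0.67,0.32],
    [0.17,0.66,0.32],
    [0.23,0.64,0.32],
  ],
  twist=[0.96,0.96,0.96,0.96,0.96],
)

```text
time: 18.25
tool_pos: [524.6, -275.0, 18.8]
tcp_rot: [3.142, 0.0, -0.141]
contact_force: [0.4, 0.1, -1.2]
grip_width: 22.2
finger_force: 30.0
```

>>> arm_command(
  gripper=[5,5,5,5,5],
  dp=[
    [0,0,0.2],
    [0,0,0.15],
    [0,0,0.1],
    [0,0,0.06],
    [0,0,0],
  ],
  twist=[0,0,0,0,0],
)

```text
time: 18.88
tool_pos: [524.8, -273.4, 7.4]
tcp_rot: [3.142, 0.0, -0.137]
contact_force: [-2.6, 1.8, 8.5]
grip_width: 21.8
finger_force: 30.0
```

>>> arm_command(
  gripper=[22,26,32,45,60],
  dp=[
    [0,0,0],
    [0,0,0],
    [0,0,0],
    [0,0,0],
    [0,0,0],
  ],
  twist=[0,0,0,0,0],
)

```text
time: 19.5
tool_pos: [525.0, -274.0, 6.1]
tcp_rot: [3.142, 0.0, -0.138]
contact_force: [0.1, 0.6, -0.8]
grip_width: 47.8
finger_force: 0.0
```

>>> arm_command(
  gripper=[70,70,70,70,70],
  dp=[
    [0,0,0],
    [0,0,-0.5],
    [0,0,-0.9],
    [0,0,-1],
    [0,0,-1],
  ],
  twist=[0,0,0,0,0],
)

```text
time: 20.12
tool_pos: [525.2, -274.1, 92.9]
tcp_rot: [3.141, -0.001, -0.138]
contact_force: [0.7, -0.6, 0.3]
grip_width: 69.8
finger_force: 0.0
```

>>> arm_command(
  gripper=[70,70,70,70,70],
  dp=[
    [0,0,-1],
    [0,0,-1],
    [0,0,-0.6],
    [0,0,0],
    [0,0,0],
  ],
  twist=[0,0,0,0,0],
)

```text
time: 20.75
tool_pos: [524.6, -273.7, 155.4]
tcp_rot: [-3.141, 0.001, -0.138]
contact_force: [0.5, 0.4, -0.2]
grip_width: 69.8
finger_force: 0.0
```

```bash
python3 - <<'E'
from h import *
print(get_obs()['tool_pos'])
w=capture('wrist')[:,:,::-1];s=capture('scene')[:,:,::-1]
out=np.zeros((600,800,3),np.uint8);out[:240,:384]=cv2.resize(w,(384,240));out[250:,:560]=cv2.resize(s,(560,350));out[:240,400:]=cv2.resize(s[150:270,220:420],(400,240))
cv2.imwrite('pics/w7.png',out)
E
```

```text
[ 524.59854612 -273.69116424  155.37153666]
```

View pics/w7.png

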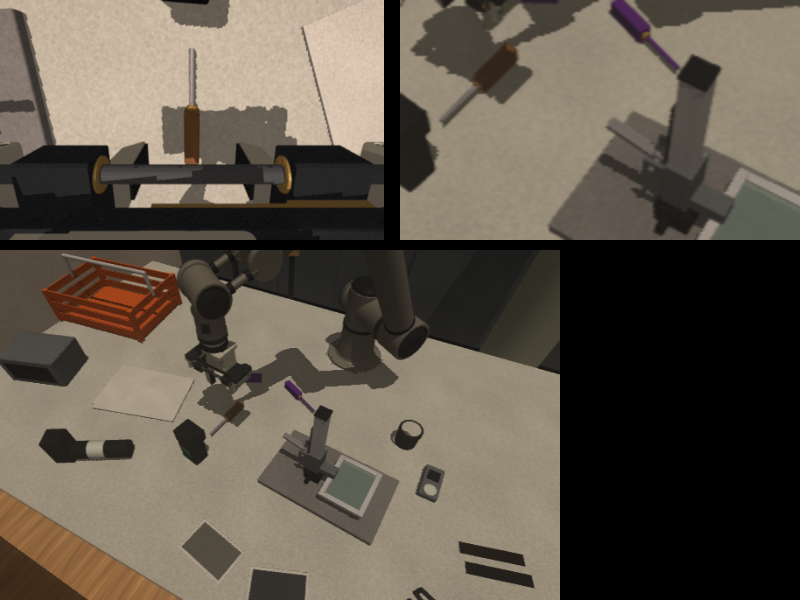

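The rod lies flat at its original spot, in wrist view at about (192,110). The platen rests on the box and the bystanders have not moved. Handing in.

```bash
python3 -c "
from plant import *
print(close_job())"
```

```text
the job is handed in; nothing more can be done
None
```

I freed the pawl with the rod, let the platen down gently onto the print box, laid the rod back flat at its original spot clear of the stand, and handed the job in at about 21 s; no verdict came back.

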